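# Run a sample vial on the hold-to-run mixer

### The arm

A 7-joint arm with a two-finger parallel gripper is mounted at the origin on the work surface. World frame = base frame: x ahead of the robot, y to its left, z up, the work surface at z = 0. Lengths are in mm, angles in rad, forces in N, time in s.
With the tool pointing down it reaches from about 425 to 800 mm from the base axis. Payload 8.3 kg.
Tool frame: the origin (TCP) lies on the centre line of the jaws, within the pads' length; the fingertips stand 19 mm ahead of it and the grasp point (between the pads) is the TCP; z points along the fingers, y is the line along which they close (so a half turn about z gives the same grasp; the last joint's range is limited). The gripper opens to 85 mm and grips with 20 to 120 N. Pads are 22 mm wide; open, the fingers measure 114 mm over their backs; the gripper's body (76 mm by 85 mm) begins 54 mm behind the grasp point. The pads swing forward as they close: fully open they stand 13 mm farther back than shut.
Start: joints at [-1.277, 0.383, 0.016, 1.37, -0.006, 1.388, -0.046], TCP at [218.248, 585.638, 250.279] pointing down, gripper open.
Joint ranges: [-2.95, 2.95], [-0.25, 2.06], [-1.52, 1.56], [0.18, 2.33], [-1.44, 4.58], [0.02, 2.06], [-3.01, 3.01]. Speed limits (rad/s): [2.39, 2.39, 3.01, 3.01, 3.14, 3.14, 3.14].

### API

Orientations are given as a rotation vector (axis times angle).
In Python, from bench import robot, viewer, finder gives the robot as it stands.
- The arm moves only by the tool carry_out, never from a script. Its argument "commands" is a list of rows, each a list of 7 numbers: the shift along the tool's x, y, z normalised to -1 to 1, where 1 is 20 cm, then the turn, a rotation vector about the tool's x, y, z normalised to -1 to 1, where 1 is 360 degrees, then the opening, from -1 (shut) to 1 (fully open). A call has 1 to 12 rows; each row shifts and turns the commanded pose from where the row before left it, along the tool's axes as they then stand; what a row does not reach is not made up. A row lasts 1/8 s, in which the tool goes at most 62.5 mm and 10.7 degrees, less where a joint would pass 70% of its speed; a pose out of reach is approached as far as the arm can. A call with a number of a shift or a turn outside -1 to 1 is refused whole. A call with a gripper value outside its range is refused whole. The fingers move at their own pace and stop on an object; "squeeze" is the grip in N (left out, the last holds). Time passes only in rows, so rows that do not move let the fingers close. It gives the time, the measured TCP pose, the force, the opening and the grip force at its end, in the units of the state.
- robot.get_obs(): the state, without advancing time (a new reading comes with each control period).
- viewer.grab_frame(name): name is "side" or "top" or "wrist"; returns the picture (400x640x3 uint8, red, green, blue); there is no depth.
- viewer.camera_params(name): a dict with "K" (3x3 intrinsics, pixels), "R" (3x3) and "t" (3): a world point X has camera coordinates R X + t. Camera axes: x right, y down, z forward; pixel columns grow to the right and rows downward; lengths in mm; the calibration is good to about 2 mm. A picture is of the moment at which its call begins: read the wrist's pose just before it. camera_params takes no time and is no camera call; for the wrist camera it gives the pose at the moment of the call.
- robot.close_job(): hands the job in; it is judged then, once.
Trained networks look in the newest picture that a camera, given by its name, has taken for a name from the list of things; names that differ only in an ending like _2 or _b are one class to them, and where a whole thing is asked for, a point or a joint stands for the part that bears it (a point fixed in the world has none). Each returns a list of dicts, best first, with "confidence" (0 to 1); they miss things now and then, are a little off and sometimes report something else, mostly with a low value. They report only what shows in the picture. A call takes as long as a camera call. They do not tell look-alikes from the thing itself.
- finder.outline_of(target, camera): "pixels" (400x640 bool, what is visible of it) and "rect" ([left, top, right, bottom] in pixels, round what is visible of it).
- finder.spot_point(target, camera): "xy" ([column, row] in pixels: a listed point, or the origin of a listed thing).
The state is a dict: "time_s": time; "q": joint angles; "joint_vel": joint speeds; "joint_torque": joint torques, N m; "tcp_pos": TCP position; "eef_rot": TCP orientation; "contact_force": force on the tool from outside, world axes, zero at the start; "moment": the same for the moment, N m; "grip_width": finger opening in mm; "grip_force": force on a finger pad.
Only numpy, scipy, OpenCV 4.12 (cv2) and the standard library are available. Lean on these libraries where they do the work, as an engineer would, in place of code of your own. Each camera call takes 0.05 s, during which the arm holds its last target. There are 200 camera calls.

### The job

Stand the slim capped sample vial upright in the cup of the white vial mixer, all the way down, and let go of it. Then press the mixer's spring-return speed lever down with the fingers, past its first two clicks to the third, which is the bottom of its travel, and finish while still holding it there: the mixer only runs while the lever is held, so do not let go. Leave the jar, the brush, the fossil and the books where they are.

Things in the scene. Friction and masses are not known exactly. Their poses are not given: they have to be found in the camera images.
- vial_center (a point): centre (half-way up, on the axis) of the sample vial: a slim upright amber glass cylinder 24 mm in diameter and 85 mm tall in all, the top 16 mm a white cap 23 mm in diameter, foot edge chamfered 3 mm, about 50 g. Stands loose on the work surface; z axis points up through the cap.
- vial: the same sample vial, origin at the centre of its underside.
- mixer: white vial mixer, fixed to the table; origin under its centre, on the work surface. Housing 130 mm (its x) by 190 mm (its y), top at 60 mm. The cup stands on it at (0, 50) mm; the lever's hinge is at (40, -55, 105) mm on a steel bracket 22 by 32 mm reaching 118 mm high; the lever runs from there towards the mixer's -x, clear above the housing. The mixer's yaw varies.
- cup_floor (a point): centre of the floor of the mixer's cup, 64 mm above the work surface. The cup is a black ring, outside diameter 42 mm, bore 28 mm, 30 mm deep, vertical. The vial's centre is 42.5 mm above this point when it is fully home.
- cup_mouth (a point): centre of the cup's mouth, 94 mm above the work surface.
- lever_pad (a point): centre of the top face of the round black pad (36 mm diameter, 8 mm thick) at the free end of the speed lever; press down here from above. It moves with the lever: it lies 100 mm from the hinge along the lever, 4 mm above the lever's centre line; about 138 mm above the work surface at rest and 79 mm at the third click.
- lever_hinge (a point): the lever's hinge, a level axis along the mixer's y; the lever points from here to the mixer's -x and its pad swings down.
- lever (a joint): angle of the speed lever in rad: 0 at rest (lever 0.30 rad above level), growing as it is pressed down. Clicks at 0.20, 0.40 and 0.60; hard stop at 0.61. A spring always returns it to 0 when let go, from the clicks too; pressing down at the pad takes about 8 N to leave rest, 9.5 N to leave the first click and 11.5 N to leave the second, and the resistance falls by about 5 N on the way into each click; 6 to 9 N keep it at the third.
- jar: squat amber glass jar with white cap, 48 mm diameter, 58 mm tall, loose, a bystander; origin at the centre of its underside.
- brush: dusting brush, 180 mm long, lying on the table, a bystander; origin under its middle, x along it.
- fossil: flat grey rock fragment about 124 mm across and 34 mm high, a bystander; origin at the centre of its underside.
- books: stack of three books, 200 by 150 mm, 88 mm high, a bystander; origin at the centre of its underside.
There are look-alikes about, which are no part of the job. Leave any green look-alike of the vial alone. Several things have the shape of the mixer; the one meant has the colours described above.

How it is judged (in metres and radians):
On the way, in this order (a step that is already met when the one before it is completed fails the run):
1. the vial stands fully home in the cup, let go (horizontal distance between vial_center and cup_floor below 0.006 m and z of vial_center in the frame of cup_floor below 0.047 m and angle between vial_center's own z axis and vertical below 0.2 rad and contact force between the fingers and vial below 0.1 N), for 0.2 s.
2. the fingers press the lever down to its third click, the vial still in the cup (all of step 1 and value of joint lever above 0.55 rad and contact force between the fingers and lever above 1.5 N), for 0.5 s.
At the end, for the whole second after the job is handed in: The vial stands in the cup, its axis within 6 mm of the cup's, its foot within 4.5 mm of the cup's floor, tilted less than 0.2 rad, at rest and not touched by the fingers; the fingers press on the lever with more than 1.5 N and keep it still at its third click (lever above 0.55 rad) (all of step 2 and velocity of joint lever below 0.1 rad/s and linear speed of vial below 0.03 m/s); the arm keeps its last pose, push and grip.
It fails at once if a bystander (jar, brush, fossil, books) moved more than 30 mm (distance of any of jar, brush, fossil, books from where it was at the start of the episode above 0.03 m).
It also fails if it takes over 48 s, if anything falls off the work surface, if the arm or the gripper's body presses on something with over 40 N, if the wrist force passes 120 N, or if a joint passes its speed limit or range.

## Working session

There is one attempt and no reset: what is moved stays moved. The work goes in short steps, Python scripts to look and compute and a tool call to move; the robot and the scene stay as the last step left them, time stands still between calls to the robot, and variables do not carry over. Pictures are saved under pics/ and viewed, at most 10 in all, crops included, and the job is handed in when it is done.

Besides the shell and the picture viewer there is one more tool, called after "Request:" as a command line: name --pt "numbers of a row" for each row, then --argument value for the rest. carry_out: Moves the arm, as the interface text tells. Scaled input: -1 to 1 covers 20 cm each way for a shift and 360 degrees each way for a turn. Its arguments: {"type":"object","properties":{"commands":{"type":"array","items":{"type":"array","items":{"type":"number","minimum":-1,"maximum":1}}},"squeeze":{"type":"number"}},"required":["commands"]}

```bash
ls; mkdir -p pics
python3 - <<'E'
from bench import robot, viewer, finder
import cv2, numpy as np
np.set_printoptions(precision=3,suppress=True)
o=robot.get_obs();print(o)
for c in ["side","top"]:
    im=viewer.grab_frame(c);cv2.imwrite(f"pics/{c}0.png",im[:,:,::-1])
    p=viewer.camera_params(c);print(c,-p["R"].T@p["t"],p["K"][0,0])
    for n in ["vial_center","cup_mouth","cup_floor","lever_pad","lever_hinge","mixer","vial"]:
        print(n,[(np.round(d["xy"],1).tolist(),round(d["confidence"],2)) for d in finder.spot_point(n,c)])
E
```

```text
pics
{'time_s': 0.0, 'q': array([-1.277,  0.384,  0.016,  1.371, -0.006,  1.388, -0.046]), 'joint_vel': array([-0.001,  0.002, -0.001, -0.   , -0.001,  0.   , -0.001]), 'joint_torque': array([  0.   , -62.76 ,   0.844, -37.182,   0.016,   0.015,  -0.   ]), 'tcp_pos': array([218.086, 585.215, 249.253]), 'eef_rot': array([-0.557, -3.091,  0.003]), 'contact_force': array([0.669, 0.001, 0.162]), 'moment': array([ 0.022, -0.031,  0.006]), 'grip_force': 0.0, 'grip_width': 85.5403844970043}
side [427.968 693.451 924.4  ] 412.9229201420138
vial_center [([331.2, 273.2], 0.62), ([307.2, 267.1], 0.49)]
cup_mouth [([319.5, 133.2], 0.91), ([302.2, 198.6], 0.8)]
cup_floor [([300.6, 202.0], 0.82), ([318.2, 144.0], 0.77)]
lever_pad [([324.5, 155.5], 0.69), ([329.3, 103.4], 0.59)]
lever_hinge [([292.4, 168.2], 0.76), ([303.7, 116.6], 0.76)]
mixer [([304.9, 204.0], 0.77), ([318.5, 150.5], 0.67), ([228.6, 243.9], 0.53)]
vial [([328.6, 280.6], 0.77), ([308.8, 269.6], 0.77)]
top [ 394.978  -17.953 1374.978] 372.4153335458407
vial_center [([268.3, 226.6], 0.63), ([275.2, 215.0], 0.51)]
cup_mouth [([328.5, 200.0], 0.84), ([400.0, 202.2], 0.67)]
cup_floor [([325.4, 201.3], 0.95), ([401.8, 205.1], 0.65)]
lever_pad [([437.1, 208.7], 0.71), ([361.5, 211.9], 0.64)]
lever_hinge [([355.5, 186.6], 0.82), ([426.2, 185.6], 0.63), ([423.5, 277.5], 0.16)]
mixer [([344.9, 202.2], 0.86), ([406.6, 203.6], 0.57)]
vial [([270.7, 231.8], 0.47), ([276.4, 211.9], 0.43), ([325.3, 202.7], 0.38)]
```

View pics/side0.png

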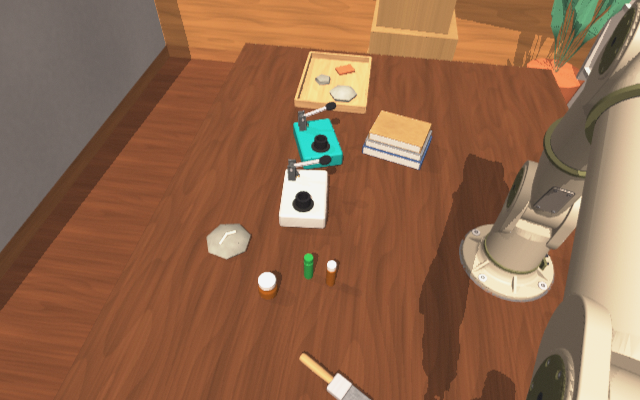

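View pics/top0.png

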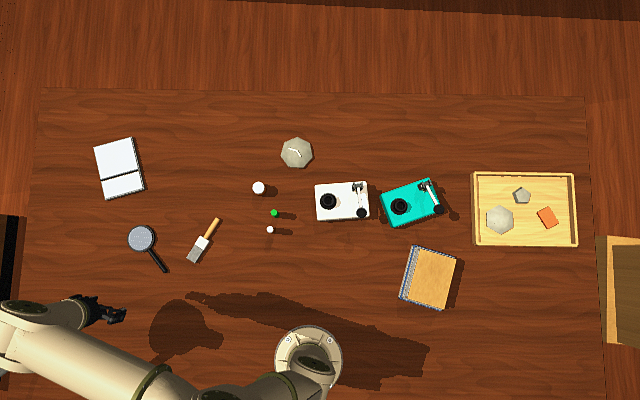

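Side view: the vial candidates are amber with a white cap (331,273), the one described, and green (308,266), the look-alike to leave. The mixer candidates are white (303,200) and teal (318,142). White with a black cup fits, at (342,202) in the top view. The squat jar is at (267,284). I'll triangulate and confirm in one crop.

```bash
cat > h.py <<'E'
from bench import robot, viewer, finder
import cv2, numpy as np
from scipy.optimize import least_squares
np.set_printoptions(precision=2,suppress=True)
def proj(p,X): 
    c=p["R"]@X+p["t"]; u=p["K"]@c; return u[:2]/u[2]
def ray(p,xy):
    d=p["R"].T@np.linalg.inv(p["K"])@np.array([xy[0],xy[1],1.]); return -p["R"].T@p["t"],d
def at_z(p,xy,z):
    o,d=ray(p,xy); return o+d*(z-o[2])/d[2]
def tri(obs):
    f=lambda X:np.concatenate([proj(p,X)-xy for p,xy in obs])
    r=least_squares(f,[400,0,50.]); return r.x,np.abs(r.fun).max()
E
python3 - <<'E'
from h import *
S=viewer.camera_params("side");T=viewer.camera_params("top")
pts={"vial":(42.5,(331.2,273.2),(268.3,226.6)),"green":(42.5,(307.2,267.1),(275.2,215)),"mouth":(94,(302.2,198.6),(328.5,200)),"floor":(64,(300.6,202),(325.4,201.3)),
"pad":(138,(324.5,155.5),(361.5,211.9)),"hinge":(105,(292.4,168.2),(355.5,186.6)),"mixer":(0,(304.9,204),(344.9,202.2)),"jar":(58,(267,279),(259,188))}
for n,(z,s,t) in pts.items():
    print(n,at_z(S,s,z)[:2],at_z(T,t,z)[:2],*tri([(S,s),(T,t)]))
im=cv2.imread("pics/side0.png")[130:310,240:370]
cv2.imwrite("pics/crop.png",cv2.resize(im,None,fx=3.3,fy=3.3,interpolation=cv2.INTER_CUBIC))
from scipy.spatial.transform import Rotation as R
o=robot.get_obs();print(R.from_rotvec(o["eef_rot"]).as_matrix())
p=viewer.camera_params("wrist");print(p["R"],-p["R"].T@p["t"],p["K"])
E
```

```text
vial [454.78 138.09] [468.9  150.56] [458.7  148.46  59.21] 2.6289031659864293
green [516.48 129.8 ] [510.9  127.14] [514.98 127.62  38.96] 1.0453323221822188
mouth [559.35 -51.37] [561.65 -61.71] [562.   -62.15  82.05] 0.34265310168302676
floor [566.38 -64.89] [560.72 -51.79] [561.97 -51.3   79.25] 0.8993581084679931
pad [ 517.31 -185.75] [ 517.71 -170.84] [ 515.86 -168.98  153.02] 0.10860086733177354
hinge [ 605.02 -153.51] [ 608.45 -154.05] [ 606.53 -154.19  104.48] 0.5742094344019506
mixer [ 562.63 -115.43] [ 566.64 -126.05] [ 566.04 -127.14  -13.25] 0.5974447831939926
jar [605.18 188.05] [605.49 186.25] [605.74 186.61  55.55] 0.0377830366496994
[[-0.94  0.35 -0.  ]
 [ 0.35  0.94 -0.  ]
 [ 0.   -0.   -1.  ]]
[[ 0.35  0.94 -0.  ]
 [ 0.9  -0.33  0.29]
 [ 0.27 -0.1  -0.96]] [147.63 611.68 375.55] [[335.63   0.   318.45]
 [  0.   335.63 203.04]
 [  0.     0.     1.  ]]
```

View pics/crop.png

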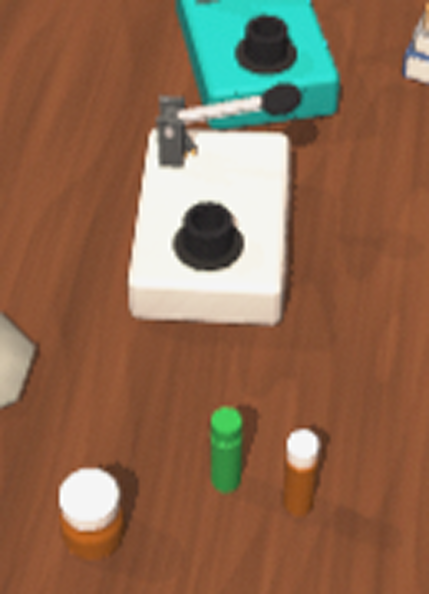

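The crop shows the white-capped amber vial at crop (300,470) with the green one beside it at (226,450), and the white mixer with its black cup and lever. I'll move above the vial keeping the present yaw, because the jaws then close across the green vial's direction.

Request:
carry_out --pt "-0.19 -0.163 0.01 0 0 0 0.3" --pt "-0.19 -0.163 0.01 0 0 0 0.3" --pt "-0.19 -0.163 0.01 0 0 0 0.3" --pt "-0.19 -0.163 0.01 0 0 0 0.3" --pt "-0.19 -0.163 0.01 0 0 0 0.3" --pt "-0.19 -0.163 0.01 0 0 0 0.3" --pt "-0.19 -0.163 0.01 0 0 0 0.3" --pt "-0.19 -0.163 0.01 0 0 0 0.3" --pt "-0.19 -0.163 0.01 0 0 0 0.3" --pt "-0.19 -0.163 0.01 0 0 0 0.3" --pt "0 0 0 0 0 0 0.3" --pt "0 0 0 0 0 0 0.3"

```text
time_s: 2.3
tcp_pos: [460.3, 147.9, 230.3]
eef_rot: [-0.558, -3.091, -0.001]
contact_force: [-0.4, 1.1, -0.2]
grip_width: 55.6
grip_force: 0.0
```

Run:
```python
from h import *
p=viewer.camera_params("wrist");im=viewer.grab_frame("wrist");cv2.imwrite("pics/w1.png",im[:,:,::-1])
print(robot.get_obs()["tcp_pos"])
for n in ["vial_center","vial"]:
    for d in finder.spot_point(n,"wrist"): print(n,d["xy"],d["confidence"],at_z(p,d["xy"],42.5 if n!="vial" else 0))
for d in finder.outline_of("vial","wrist"): print("outl",d["rect"],d["confidence"])
# white cap top
hsv=cv2.cvtColor(im,cv2.COLOR_RGB2HSV)
m=((hsv[...,1]<60)&(hsv[...,2]>150)).astype(np.uint8)
n,l,st,c=cv2.connectedComponentsWithStats(m)
for i in range(1,n):
    if st[i,4]>150: print("white",st[i],c[i],at_z(p,c[i],85))
```

```text
[460.03 148.53 230.3 ]
vial_center [311.2, 181.1] 0.91 [456.48 141.53  42.5 ]
vial_center [318.5, 243.4] 0.84 [519.55 125.49  42.5 ]
vial [319.4, 222.2] 0.98 [513.2  128.93   0.  ]
vial [312.2, 169.9] 0.94 [454.38 142.53   0.  ]
outl [296.2, 162.3, 322.3, 210.8] 0.83
outl [308.7, 217.2, 331.9, 270.0] 0.77
white [ 525    0   60   58 2481] [554.13  26.91] [401.66 352.06  85.  ]
white [296 178  27  30 634] [309.04 192.59] [455.98 140.74  85.  ]
white [  24  258  184  120 6575] [113.44 315.13] [503.25 -73.98  85.  ]
white [160 371  35  28 469] [179.   383.18] [596.29 -53.29  85.  ]
```

View pics/w1.png

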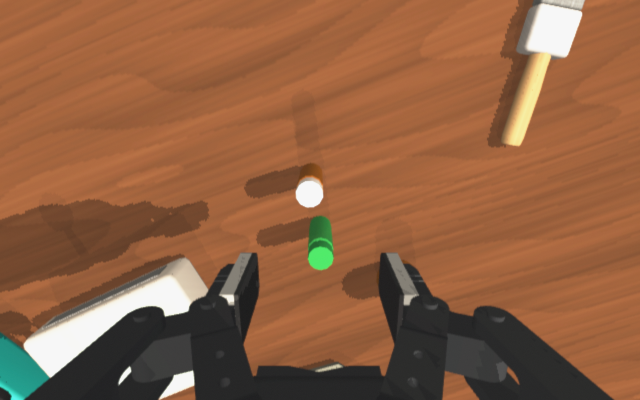

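The white cap is at (309,193) and the foot at (312,170), so the vial axis is at about (456,141). The green vial at (320,243) is clear along the tool's -x. I'll descend to grasp at about 58 mm height and close.

Request:
carry_out --pt "0.007 -0.04 0 0 0 0 0.3" --pt "0 0 0.15 0 0 0 0.3" --pt "0 0 0.15 0 0 0 0.3" --pt "0 0 0.15 0 0 0 0.3" --pt "0 0 0.15 0 0 0 0.3" --pt "0 0 0.15 0 0 0 0.3" --pt "0 0 0.11 0 0 0 0.3" --pt "0 0 0 0 0 0 0.3" --pt "0 0 0 0 0 0 -1" --pt "0 0 0 0 0 0 -1" --pt "0 0 0 0 0 0 -1" --pt "0 0 0 0 0 0 -1" --squeeze 35

```text
time_s: 4.0
tcp_pos: [457.2, 140.7, 59.6]
eef_rot: [0.557, 3.09, 0.002]
contact_force: [-1.2, -1.0, 7.0]
grip_width: 22.9
grip_force: 34.4
```

Request:
carry_out --pt "0 0 -0.16 0 0 0 -1" --pt "0 0 -0.16 0 0 0 -1" --pt "0 0 -0.16 0 0 0 -1" --pt "0 0 -0.17 0 0 0 -1" --pt "-0.188 -0.124 0 0 0 0 -1" --pt "-0.188 -0.124 0 0 0 0 -1" --pt "-0.188 -0.124 0 0 0 0 -1" --pt "-0.188 -0.124 0 0 0 0 -1" --pt "-0.188 -0.124 0 0 0 0 -1" --pt "-0.188 -0.124 0 0 0 0 -1" --pt "0 0 0 0 0 0 -1" --pt "0 0 0 0 0 0 -1"

```text
time_s: 5.5
tcp_pos: [615.7, -77.4, 188.3]
eef_rot: [-0.557, -3.091, -0.0]
contact_force: [-0.4, 0.3, -0.1]
grip_width: 22.8
grip_force: 34.6
```

Run:
```python
from h import *
p=viewer.camera_params("wrist");im=viewer.grab_frame("wrist");cv2.imwrite("pics/w2.png",im[:,:,::-1])
o=robot.get_obs();print(o["tcp_pos"],o["grip_width"],o["contact_force"])
Z=dict(cup_mouth=94,cup_floor=64,lever_pad=138,lever_hinge=105,mixer=0,vial=0,vial_center=0)
for n in Z:
    for d in finder.spot_point(n,"wrist"): print(n,d["xy"],round(d["confidence"],2),at_z(p,d["xy"],Z[n]))
print("tcp px",proj(p,o["tcp_pos"]))
S=viewer.camera_params("side"); im=viewer.grab_frame("side"); cv2.imwrite("pics/s2.png",im[:,:,::-1])
for n in Z:
    for d in finder.spot_point(n,"side"): print("side",n,d["xy"],round(d["confidence"],2),at_z(S,d["xy"],Z[n]))
```

```text
[615.61 -76.57 188.35] 22.750137817648792 [-0.36  0.35  0.09]
cup_mouth [314.8, 128.3] 0.69 [560.27 -59.63  94.  ]
cup_floor [5.9, 224.7] 0.88 [ 546.91 -316.78   64.  ]
cup_floor [315.1, 126.6] 0.68 [561.29 -60.12  64.  ]
lever_pad [82.0, 128.3] 0.96 [ 515.62 -169.72  138.  ]
lever_hinge [197.4, 256.9] 0.61 [ 612.05 -164.69  105.  ]
mixer [35.0, 231.8] 0.81 [ 563.97 -362.05    0.  ]
mixer [263.6, 142.0] 0.72 [ 561.86 -111.92    0.  ]
mixer [318.6, 232.5] 0.49 [663.97 -95.62   0.  ]
vial [315.6, 231.8] 0.59 [662.21 -98.18   0.  ]
vial_center [319.2, 269.0] 0.59 [ 702.39 -109.26    0.  ]
tcp px [320.99 285.91]
side cup_mouth [304.7, 196.9] 0.9 [553.66 -58.65  94.  ]
side cup_mouth [320.1, 137.0] 0.64 [ 547.32 -318.98   94.  ]
side cup_floor [320.3, 143.7] 0.75 [ 546.38 -322.36   64.  ]
side cup_floor [303.6, 194.5] 0.62 [562.79 -94.46  64.  ]
side cup_floor [303.8, 206.0] 0.58 [555.11 -51.63  64.  ]
side lever_pad [325.4, 159.3] 0.47 [ 512.71 -170.27  138.  ]
side lever_hinge [288.9, 165.1] 0.76 [ 617.37 -164.65  105.  ]
side lever_hinge [304.6, 118.5] 0.65 [ 608.5  -390.61  105.  ]
side mixer [305.8, 203.8] 0.95 [ 560.1  -116.65    0.  ]
side mixer [318.0, 151.4] 0.68 [ 557.38 -356.98    0.  ]
side vial [308.2, 271.0] 0.63 [516.27 114.05   0.  ]
side vial [285.9, 181.9] 0.51 [ 636.49 -197.43    0.  ]
side vial_center [283.9, 168.1] 0.63 [ 654.95 -258.04    0.  ]
side vial_center [306.3, 267.6] 0.58 [522.84 104.53   0.  ]
```

View pics/w2.png

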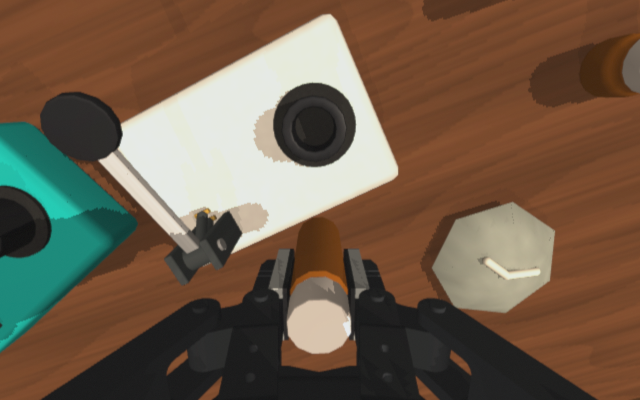

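The cup is seen from nearly straight above at (315,126). The lever pad is at (82,127), the hinge at (198,257), and the held vial runs from foot (319,220) to cap (319,325). Next I'll refine the cup centre and the vial's place in the hand.

Run:
```python
from h import *
p=viewer.camera_params("wrist");im=cv2.imread("pics/w2.png")
t=robot.get_obs()["tcp_pos"]
g=cv2.cvtColor(im,cv2.COLOR_BGR2GRAY)
sub=g[70:180,260:370]
for th in (25,35,60,90):
    m=(sub<th).astype(np.uint8);n,l,st,c=cv2.connectedComponentsWithStats(m)
    i=1+st[1:,4].argmax();cs,_=cv2.findContours((l==i).astype(np.uint8),cv2.RETR_EXTERNAL,cv2.CHAIN_APPROX_NONE)
    e=cv2.fitEllipse(cs[0]);print(th,st[i],np.array(e[0])+[260,70],e[1],at_z(p,np.array(e[0])+[260,70],94)[:2])
print("row",g[126,265:365]);print("col",g[78:172,314])
# held vial prediction
x=np.array([-.937,.349,0]);y=np.array([.349,.937,0])
for dx in(-6,0,6):
    b=t+x*dx; print(dx,[proj(p,b+[0,0,h]) for h in(-59,10,26)])
big=cv2.resize(im[200:370,240:400],None,fx=3.5,fy=3.5,interpolation=cv2.INTER_CUBIC);cv2.imwrite("pics/vc.png",big)
hsv=cv2.cvtColor(im,cv2.COLOR_BGR2HSV)
m=((hsv[...,0]>5)&(hsv[...,0]<16)&(hsv[...,1]>190)&(hsv[...,2]>40)).astype(np.uint8)
for r in (225,232,240,250,260): print(r,np.where(m[r,285:360])[0][[0,-1]]+285)
```

```text
25 [ 49  53  27  28 132] [319.8  131.12] (27.270599365234375, 36.796592712402344) [563.18 -57.69]
35 [  32   36   45   46 1022] [313.86 128.52] (43.2271842956543, 44.694339752197266) [560.32 -60.68]
60 [  14   14   81   82 5012] [313.85 124.4 ] (79.9820556640625, 81.1300277709961) [557.92 -59.78]
90 [  14   13   81   83 5349] [313.92 124.35] (80.81473541259766, 82.44086456298828) [557.9  -59.73]
row [188 188 188 188 188 187 187 177  92  43  39  39  38  38  38  37  36  34
  44  48  50  51  52  53  54  60  57  34  26  29  39  47  48  49  48  48
  45  37  34  34  34  36  34  34  35  36  35  35  34  35  34  34  33  33
  34  33  33  35  35  35  36  32  33  33  34  35  34  34  31  23  23  38
  46  49  53  55  58  62  66  71  71  46  49  51  52  51  50  49  51  54
 113 225 232 232 232 232 232 232 232 232]
col [231 231 231 228 188  82  47  47  47  48  48  48  49  48  49  49  46  43
  42  51  56  56  53  52  50  47  45  41  34  31  35  36  35  35  35  34
  35  34  35  36  35  34  34  34  34  34  34  34  35  34  34  33  35  33
  36  34  34  35  34  34  34  33  34  34  34  34  34  30  22  22  22  22
  20  30  44  51  53  52  49  47  45  43  40  40  46  48  50  53  91 185
 229 232 232 232]
-6 [array([319.05, 242.87]), array([319.24, 313.1 ]), array([319.31, 340.53])]
0 [array([319.06, 233.51]), array([319.25, 300.  ]), array([319.33, 326.13])]
6 [array([319.06, 223.98]), array([319.26, 286.55]), array([319.34, 311.3 ])]
225 [307 334]
232 [302 338]
240 [313 339]
250 [298 340]
260 [298 342]
```

View pics/vc.png

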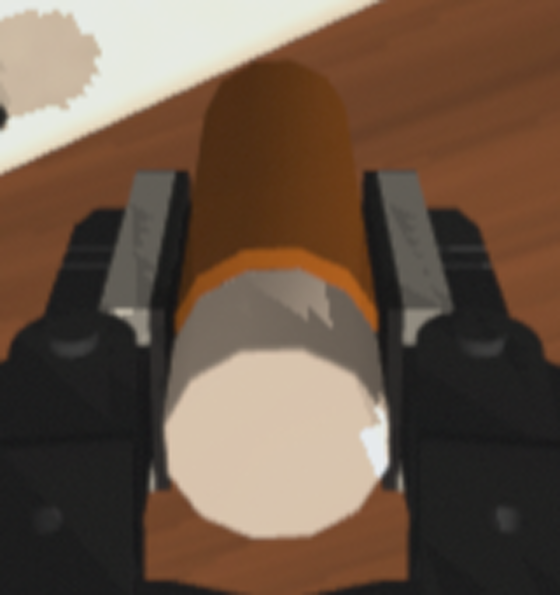

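The vial is coaxial with the TCP: the cap centre is at (318.6,326.6) against a predicted (319.3,326.1), with no tilt. The cup mouth is at (560.5,-60.2).

Request:
carry_out --pt "0.144 -0.009 0 0 0 0 -1" --pt "0.1435 -0.0085 0 0 0 0 -1" --pt "0 0 0.07 0 0 0 -1" --pt "0 0 0.07 0 0 0 -1" --pt "0 0 0 0 0 0 -1" --pt "0 0 0 0 0 0 -1"

```text
time_s: 7.05
tcp_pos: [561.1, -61.3, 160.1]
eef_rot: [-0.558, -3.091, 0.001]
contact_force: [0.9, -0.1, -0.1]
grip_width: 22.7
grip_force: 34.6
```

Request:
carry_out --pt "0.003 0.003 0.02 0 0 0 -1" --pt "0 0 0.02 0 0 0 -1" --pt "0 0 0.02 0 0 0 -1" --pt "0 0 0 0 0 0 -1"

```text
time_s: 7.55
tcp_pos: [560.1, -60.2, 147.9]
eef_rot: [-0.557, -3.091, 0.0]
contact_force: [0.5, 0.1, 0.3]
grip_width: 22.6
grip_force: 34.6
```

Request:
carry_out --pt "0 0 0.03 0 0 0 -1" --pt "0 0 0.03 0 0 0 -1" --pt "0 0 0.03 0 0 0 -1" --pt "0 0 0.02 0 0 0 -1" --pt "0 0 0.01 0 0 0 -1" --pt "0 0 0 0 0 0 -1"

```text
time_s: 8.3
tcp_pos: [560.3, -60.2, 124.2]
eef_rot: [-0.557, -3.092, 0.0]
contact_force: [0.4, -0.6, -1.1]
grip_width: 23.4
grip_force: 34.6
```

Request:
carry_out --pt "0 0 0.004 0 0 0 -1" --pt "0 0 0 0 0 0 0.1" --pt "0 0 0 0 0 0 0.1" --pt "0 0 0 0 0 0 0.1" --pt "0 0 0 0 0 0 0.1" --pt "0 0 -0.1 0 0 0 0.1" --pt "0 0 -0.2 0 0 0 0.1" --pt "0 0 -0.2 0 0 0 0.1" --pt "0 0 0 0 0 0 0.1"

```text
time_s: 9.43
tcp_pos: [562.1, -60.7, 227.1]
eef_rot: [0.557, 3.086, 0.002]
contact_force: [0.3, -0.2, 0.0]
grip_width: 47.1
grip_force: 0.0
```

Run:
```python
from h import *
p=viewer.camera_params("wrist");im=viewer.grab_frame("wrist");cv2.imwrite("pics/w3.png",im[:,:,::-1])
o=robot.get_obs();print(o["tcp_pos"],o["grip_width"],o["contact_force"])
Z=dict(vial_center=106.5,vial=64,lever_pad=138,lever_hinge=105,mixer=0)
for n in Z:
    for d in finder.spot_point(n,"wrist"): print(n,d["xy"],round(d["confidence"],2),at_z(p,d["xy"],Z[n]))
hsv=cv2.cvtColor(im,cv2.COLOR_RGB2HSV)
print("cap pred",proj(p,np.array([560.4,-60.2,149])))
```

```text
[561.14 -60.35 224.95] 47.15468716655425 [0.44 0.2  0.11]
vial_center [507.6, 57.6] 0.67 [511.07  94.58 106.5 ]
vial_center [318.3, 202.6] 0.58 [562.45 -60.98 106.5 ]
vial [318.2, 182.2] 0.89 [557.19 -59.05  64.  ]
vial [485.2, 60.9] 0.66 [510.78  99.81  64.  ]
vial [562.7, 130.0] 0.65 [586.85 149.73  64.  ]
lever_pad [142.5, 208.8] 0.59 [ 516.09 -169.56  138.  ]
lever_pad [271.5, 186.9] 0.28 [532.35 -82.65 138.  ]
lever_pad [317.7, 202.8] 0.22 [553.23 -58.02 138.  ]
lever_hinge [226.0, 295.9] 0.66 [ 612.87 -162.84  105.  ]
lever_hinge [319.0, 194.0] 0.48 [556.62 -58.24 105.  ]
mixer [76.9, 262.7] 0.65 [ 564.02 -360.62   -0.  ]
cap pred [318.43 219.  ]
```

View pics/w3.png

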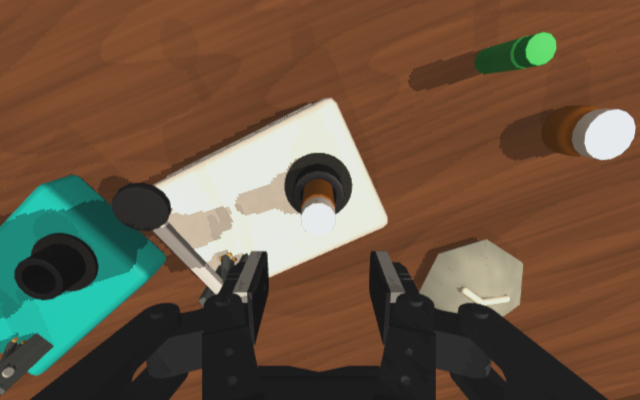

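The vial stands home: its cap is at (318,218) against a predicted (318.4,219). The lever pad is at (142,207), which is about (515,-169.7). I'll shut the fingers and go above the pad.

Request:
carry_out --pt "0.0085 -0.1975 0 0 0 0 -1" --pt "0.0085 -0.1975 0 0 0 0 -1" --pt "0.0085 -0.1975 0 0 0 0 -1" --pt "0 0 0.1 0 0 0 -1" --pt "0 0 0.1 0 0 0 -1" --pt "0 0 0.08 0 0 0 -1" --pt "0 0 0 0 0 0 -1" --pt "0 0 0 0 0 0 -1"

```text
time_s: 10.72
tcp_pos: [514.5, -169.5, 168.0]
eef_rot: [0.557, 3.091, -0.0]
contact_force: [0.8, -0.5, -0.7]
grip_width: 0.0
grip_force: 0.0
```

Run:
```python
from h import *
im=viewer.grab_frame("wrist");p=viewer.camera_params("wrist")
o=robot.get_obs();print(o["tcp_pos"],o["grip_width"],o["contact_force"])
print("pad pred",proj(p,np.array([517,-169.7,138])),"tip",proj(p,o["tcp_pos"]+[0,0,-19]))
for d in finder.spot_point("lever_pad","wrist"): print(d)
cv2.imwrite("pics/w4.png",im[:,:,::-1])
```

```text
[ 514.64 -169.6   168.19] 0.16932664438282358 [-0.33  0.51 -0.14]
pad pred [320.48 258.99] tip [319.09 265.36]
{'xy': [318.9, 259.2], 'confidence': 0.66}
```

View pics/w4.png

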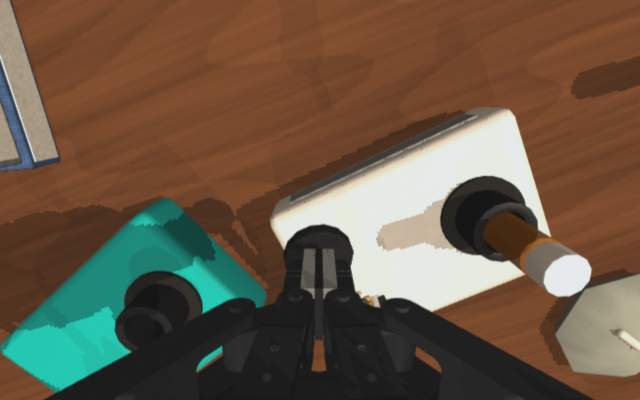

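The shut fingertips at about (319,265) are centred over the pad at (319,259), and the vial stands in the cup. Pressing down.

Request:
carry_out --pt "0 0 0.035 0 0 0 -1" --pt "0 0 0.035 0 0 0 -1" --pt "0 0 0.035 0 0 0 -1" --pt "0 0 0.035 0 0 0 -1" --pt "0 0 0.035 0 0 0 -1" --pt "0 0 0.035 0 0 0 -1" --pt "0 0 0.035 0 0 0 -1" --pt "0 0 0.035 0 0 0 -1" --pt "0 0 0 0 0 0 -1"

```text
time_s: 11.95
tcp_pos: [514.1, -170.0, 111.7]
eef_rot: [0.558, 3.091, -0.0]
contact_force: [-3.7, -1.0, 8.9]
grip_width: -0.3
grip_force: 4.1
```

Request:
carry_out --pt "0 0 0.03 0 0 0 -1" --pt "0 0 0.02 0 0 0 -1" --pt "0 0 0.01 0 0 0 -1" --pt "0 0 0 0 0 0 -1"

```text
time_s: 12.45
tcp_pos: [515.8, -169.8, 100.8]
eef_rot: [0.557, 3.088, 0.0]
contact_force: [-0.5, 0.5, 11.1]
grip_width: -0.1
grip_force: 5.3
```

Request:
carry_out --pt "0 0 0.008 0 0 0 -1" --pt "0 0 0 0 0 0 -1"

```text
time_s: 12.7
tcp_pos: [516.1, -169.9, 99.8]
eef_rot: [0.556, 3.087, 0.0]
contact_force: [-1.0, 0.9, 15.1]
grip_width: 0.1
grip_force: 6.9
```

Request:
carry_out --pt "0 0 0.005 0 0 0 -1" --pt "0 0 0 0 0 0 -1"

```text
time_s: 12.95
tcp_pos: [516.3, -169.9, 99.5]
eef_rot: [0.556, 3.087, 0.001]
contact_force: [-3.3, 1.8, 21.2]
grip_width: 0.5
grip_force: 10.3
```

The force is rising with almost no travel, which means the lever is at the hard stop. I'll dwell, then check the lever and vial.

Request:
carry_out --pt "0 0 0 0 0 0 -1" --pt "0 0 0 0 0 0 -1" --pt "0 0 0 0 0 0 -1" --pt "0 0 0 0 0 0 -1" --pt "0 0 0 0 0 0 -1"

```text
time_s: 13.58
tcp_pos: [516.2, -169.9, 99.4]
eef_rot: [0.556, 3.087, 0.001]
contact_force: [-2.7, 1.2, 20.3]
grip_width: -0.3
grip_force: 10.3
```

Run:
```python
from h import *
im=viewer.grab_frame("side");S=viewer.camera_params("side")
o=robot.get_obs();print(o["tcp_pos"],o["contact_force"],abs(o["joint_vel"]).max())
print("pred rest/third",proj(S,np.array([517,-169.7,138])),proj(S,np.array([515,-169.7,79])))
for d in finder.spot_point("lever_pad","side"): print(d)
print("vial pred",proj(S,np.array([560.4,-60.2,106.5])))
for d in finder.spot_point("vial_center","side"): print(d)
cv2.imwrite("pics/s5.png",cv2.resize(im[120:260,240:400,::-1],None,fx=4,fy=4,interpolation=cv2.INTER_CUBIC))
```

```text
[ 516.26 -169.88   99.46] [-3.27  2.44 20.89] 0.0022320878761189246
pred rest/third [323.87 159.27] [323.9  174.34]
{'xy': [328.4, 170.7], 'confidence': 0.75}
vial pred [302.33 193.07]
{'xy': [306.5, 264.7], 'confidence': 0.65}
{'xy': [304.6, 194.9], 'confidence': 0.5}
```

View pics/s5.png

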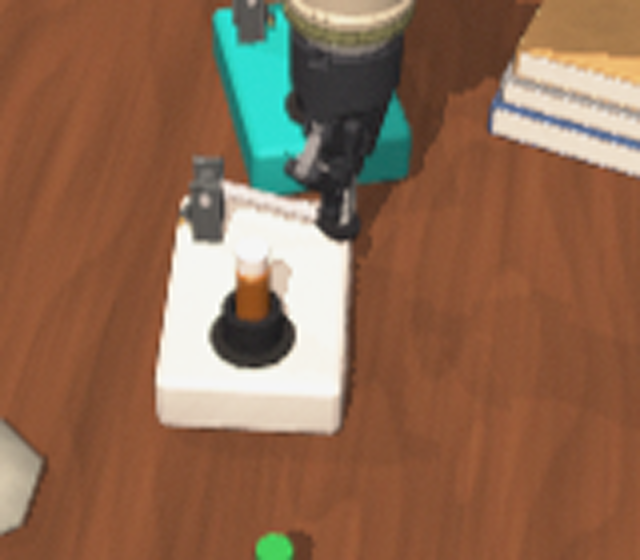

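The side crop shows the lever swung well down under the fingers, with the pad at crop (340,220), and the vial upright in the cup at (252,285). The arm is still, pushing with 20 N. I'm handing the job in while it holds.

```bash
python3 -c "
from bench import robot
print(robot.close_job())"
```

```text
the job is handed in; nothing more can be done
None
```

The vial stands fully home in the white mixer's cup, let go, and I handed the job in with the fingers holding the lever at its bottom stop (third click) with about 20 N; no verdict came back.

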